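# Feel along the cane rod tip for splinters

## Robot

A 6-joint arm with a two-finger parallel gripper is mounted at the origin on the work surface. World frame = base frame: x ahead of the robot, y to its left, z up, the work surface at z = 0. Lengths are in mm, angles in rad, forces in N, time in s.
With the tool pointing down it reaches from about 400 to 925 mm from the base axis. Payload 12.5 kg.
Tool frame: the origin (TCP) lies between the finger pads, 19 mm behind the fingertips; this is the grasp point; z points along the fingers, y is the line along which they close (so a half turn about z gives the same grasp; the last joint's range is limited). The gripper opens to 95 mm and grips with 3 to 60 N. Pads are 20 mm wide; open, the fingers measure 119 mm over their backs; the gripper's body (75 mm by 180 mm) begins 59 mm behind the grasp point.
Start: joints at [1.179, 0.491, 1.559, -0, 1.092, -0.106], TCP at [176.185, 599.669, 233.461] pointing down, gripper open.
Joint ranges: [-3.1, 3.1], [-0.84, 2.19], [0.05, 2.79], [-1.13, 4.28], [0.06, 2.93], [-2.69, 2.69]. Speed limits (rad/s): [2.22, 2.22, 2.79, 3.14, 3.14, 3.14].

## Interface

Orientations are given as [roll, pitch, yaw] about the fixed x, y, z axes, in that order (R = Rz(yaw) Ry(pitch) Rx(roll)).
In Python, from cell import env gives the robot as it stands.
- The arm moves only by the tool carry_out, never from a script. Its argument "series" is a list of rows, each a list of 5 numbers: the shift along the tool's x, y, z in m, then the turn about the tool's z in degrees, then the opening, from 0 (shut) to 1 (fully open). A call has 1 to 20 rows; each row is the pose to reach, as a shift and turn from the pose commanded when the call began, along the tool's axes at that moment; what a row does not reach only later rows make up. A row lasts 1/8 s, in which the tool goes at most 62.5 mm and 10.7 degrees, less where a joint would pass 70% of its speed; a pose out of reach is approached as far as the arm can. A call with a gripper value outside its range is refused whole. The fingers move at their own pace and stop on an object; the grip force is fixed at half the most. Time passes only in rows, so rows that repeat a pose let the fingers close. It gives the time, the measured TCP pose, the force, the opening and the grip force at its end, in the units of the state.
- env.state(): the state, without advancing time (a new reading comes with each control period).
- env.read_camera(name): name is "side" or "top"; returns (picture, depth): 480x640x3 uint8, red, green, blue; 480x640 float32, mm along the optical axis (not along the pixel's ray), 0 where there is no reading.
- env.get_calibration(name): a dict with "intrinsics" (3x3 intrinsics, pixels), "cam_to_world" (4x4, takes a point from camera to world coordinates). Camera axes: x right, y up, looking along -z (the intrinsics and any distortion apply to the point x, -y, -z); pixel columns grow to the right and rows downward; lengths in mm; the calibration is good to about 2 mm. A picture is of the moment at which its call begins. get_calibration takes no time and is no camera call.
- env.job_done(): hands the job in; it is judged then, once.
The state is a dict: "t": time; "joints": joint angles; "qvel": joint speeds; "tau": joint torques, N m; "eef_pos": TCP position; "tcp_rot": TCP orientation; "ft_force": force on the tool from outside, world axes, zero at the start; "moment": the same for the moment, N m; "opening": opening from 0.0 (shut) to 1.0 (fully open); "grip_force": force on a finger pad.
Only numpy, scipy, OpenCV 4.12 (cv2) and the standard library are available. Lean on these libraries where they do the work, as an engineer would, in place of code of your own. Each camera call takes 0.05 s, during which the arm holds its last target. There are 200 camera calls.

## Task

Check the slender bamboo rod tip section for splinters and lifted thread: with the fingers shut, stroke lightly and slowly along the top of it from the first thread binding next to the thick brass ferrule to the fifth binding near the thin end, touching the cane all the way, then lift off. Touch gently so that its sprung rest only gives a little and never bottoms out hard, do not take hold of the rod or lift it out of its rest, and leave the thick butt section and everything else on the shelf where it is.

Things in the scene. Friction and masses are not known exactly. Their poses are not given: they have to be found in the camera images.
- rod_tip: Slender tapered bamboo tip section, 445 mm long, 30 g, loose in the two forks of a sprung rest. Origin on its axis midway between the forks, 60 mm above the shelf; +x along it to the thin end; may roll about x. Brass ferrule 14 mm thick, x -204 to -158 mm, its shoulder stops it sliding to +x; cane 9.6 mm thick at x -160, 6 mm at +220. Five grey thread bindings at x -120, -60, 0, 60, 120 mm.
- first_binding (a point): Point on the rod tip's axis in the middle of the first binding, next to the ferrule (the start of the stroke); the cane's top is 5 mm higher.
- last_binding (a point): Point on the rod tip's axis in the middle of the fifth binding, near the thin end (the end of the stroke); the cane's top is 3.5 mm higher.
- cradle (a joint): How far the sprung cradle with the rod tip is pressed down, in m: 0 free, 0.012 at its stop. It starts to give at about 0.7 N and then takes 0.3 N per mm (about 4.5 N at the stop); rises again by itself.
- cradle_mid (a point): Point of the sprung cradle on the line of the rod's axis, midway between the forks; x along the rod to the thin end, y across, z up. The two grey forks (12 mm thick, x = -150 and +150 mm) end 3 mm above the axis and reach 14 mm either side. The rest of the cradle and its black base (340 x 50 mm) lie over 25 mm below the axis.
- rod_butt: Bystander: the thick butt section of the same rod, 18 mm cane with a 28 mm cork grip, 420 mm long, loose in a plain unsprung rest lying roughly parallel to the other, either nearer to the robot or farther away; no bindings, no rings. Origin on its axis, 47 mm above the shelf; x along it away from the cork.
- sharpener: Bystander: steel hook sharpener tube, 100 mm long, 19 mm high, lying loose between the two rests. Origin at its underside.
- tumbler: Bystander: empty glass tumbler, 72 mm across, 90 mm high, loose. Origin at its underside.
- float_case: Bystander: blue plastic float case, 82 by 132 by 35 mm, loose. Origin at its underside.
- spool: Bystander: black line spool, 52 mm across, 32 mm high, loose. Origin at its underside.
- jar: Bystander: small varnish jar, 48 mm across, 60 mm high, loose. Origin at its underside.

How it is judged (in metres and radians):
On the way, in this order (a step that is already met when the one before it is completed fails the run):
1. fingertips touch binding 1 (within 13 mm along the rod) (contact force between the fingers and rod_tip above 0.2 N and x of the grasp point in the frame of rod_tip between -0.133 and -0.107 m), for 0.1 s.
2. fingertips touch the bare cane half way between bindings 1 and 2 (within 13 mm along the rod) (contact force between the fingers and rod_tip above 0.2 N and x of the grasp point in the frame of rod_tip between -0.103 and -0.077 m), for 0.1 s.
3. fingertips touch binding 2 (within 13 mm along the rod) (contact force between the fingers and rod_tip above 0.2 N and x of the grasp point in the frame of rod_tip between -0.073 and -0.047 m), for 0.1 s.
4. fingertips touch the bare cane half way between bindings 2 and 3 (within 13 mm along the rod) (contact force between the fingers and rod_tip above 0.2 N and x of the grasp point in the frame of rod_tip between -0.043 and -0.017 m), for 0.1 s.
5. fingertips touch binding 3 (within 13 mm along the rod) (contact force between the fingers and rod_tip above 0.2 N and x of the grasp point in the frame of rod_tip between -0.013 and 0.013 m), for 0.1 s.
6. fingertips touch the bare cane half way between bindings 3 and 4 (within 13 mm along the rod) (contact force between the fingers and rod_tip above 0.2 N and x of the grasp point in the frame of rod_tip between 0.017 and 0.043 m), for 0.1 s.
7. fingertips touch binding 4 (within 13 mm along the rod) (contact force between the fingers and rod_tip above 0.2 N and x of the grasp point in the frame of rod_tip between 0.047 and 0.073 m), for 0.1 s.
8. fingertips touch the bare cane half way between bindings 4 and 5 (within 13 mm along the rod) (contact force between the fingers and rod_tip above 0.2 N and x of the grasp point in the frame of rod_tip between 0.077 and 0.103 m), for 0.1 s.
9. fingertips touch binding 5 (within 13 mm along the rod) (contact force between the fingers and rod_tip above 0.2 N and x of the grasp point in the frame of rod_tip between 0.107 and 0.133 m), for 0.1 s.
At the end, for the whole second after the job is handed in: The stroke has been made; the rod tip lies at rest in both forks (within 4 mm across and in height and 15 mm along), the cradle has risen to within 2 mm of its free height, and no bystander has moved 20 mm or more (value of joint cradle below 0.002 m and z of rod_tip in the frame of cradle_mid between -0.004 and 0.004 m and y of rod_tip in the frame of cradle_mid between -0.004 and 0.004 m and x of rod_tip in the frame of cradle_mid between -0.015 and 0.015 m and linear speed of rod_tip below 0.02 m/s and distance of each of rod_butt, sharpener, tumbler, float_case, spool, jar from where it was at the start of the episode below 0.02 m); the robot touches nothing.
It fails at once if the rod tip is pressed with more than 12 N (contact force between the fingers and rod_tip above 12 N).
It fails at once if the rod tip is lifted more than 8 mm out of its forks (z of rod_tip in the frame of cradle_mid above 0.008 m).
It fails at once if the hand takes the rod tip between its fingers (TCP lower than 8 mm above the rod's axis, within 12 mm across it) (z of the grasp point in the frame of cradle_mid below 0.008 m and y of the grasp point in the frame of cradle_mid between -0.012 and 0.012 m and x of the grasp point in the frame of cradle_mid between -0.22 and 0.22 m).
It fails at once if the butt section, sharpener, tumbler, float case, spool or jar is shifted 20 mm or more (distance of any of rod_butt, sharpener, tumbler, float_case, spool, jar from where it was at the start of the episode above 0.02 m).
It fails at once if the tumbler, jar or spool is tipped over (angle between any of tumbler, jar, spool's own z axis and vertical above 0.35 rad).
It also fails if it takes over 48 s, if anything falls off the work surface, if the arm or the gripper's body presses on something with over 40 N, if the wrist force passes 120 N, or if a joint passes its speed limit or range.

## Working session

There is one attempt and no reset: what is moved stays moved. The work goes in short steps, Python scripts to look and compute and a tool call to move; the robot and the scene stay as the last step left them, time stands still between calls to the robot, and variables do not carry over. Pictures are saved under pics/ and viewed, at most 10 in all, crops included, and the job is handed in when it is done.

Besides the shell and the picture viewer there is one more tool, called after "Emit:" as name([rows], argument=value, ...), one row to a line, values as JSON. carry_out: Moves the arm, as the interface text tells. Its arguments: {"type":"object","properties":{"series":{"type":"array","items":{"type":"array","items":{"type":"number"}}}},"required":["series"]}

```bash
mkdir -p pics; python3 - <<'E'
from cell import env
import cv2,numpy as np
for n in("top","side"):
    p,d=env.read_camera(n); cv2.imwrite(f"pics/{n}0.png",p[:,:,::-1]); np.save(f"{n}d.npy",d)
    c=env.get_calibration(n); print(c)
print(env.state())
E
```

```text
{'intrinsics': array([[441.18426375,   0.        , 327.95647368],
       [  0.        , 441.18426375, 248.18716048],
       [  0.        ,   0.        ,   1.        ]]), 'cam_to_world': array([[-1.30521838e-03,  9.98686662e-01, -5.12176486e-02,
         4.35977879e+02],
       [-9.99910926e-01, -1.98371115e-03, -1.31986485e-02,
        -7.04942180e+00],
       [-1.32829153e-02,  5.11958594e-02,  9.98600294e-01,
         1.18977736e+03],
       [ 0.00000000e+00,  0.00000000e+00,  0.00000000e+00,
         1.00000000e+00]])}
{'intrinsics': array([[624.21516594,   0.        , 331.99782389],
       [  0.        , 624.21516594, 234.78870227],
       [  0.        ,   0.        ,   1.        ]]), 'cam_to_world': array([[ 7.07593868e-01,  4.69832249e-01, -5.27795961e-01,
        -2.01293159e+02],
       [-7.06595050e-01,  4.64268474e-01, -5.34020804e-01,
        -6.83735517e+02],
       [-5.86117035e-03,  7.50807860e-01,  6.60494666e-01,
         9.42096388e+02],
       [ 0.00000000e+00,  0.00000000e+00,  0.00000000e+00,
         1.00000000e+00]])}
{'t': 0.1, 'joints': array([ 1.17938754e+00,  4.91518015e-01,  1.55936090e+00,  2.46189916e-05,
        1.09170653e+00, -1.05575779e-01]), 'qvel': array([-1.20156600e-04, -1.50828547e-03, -1.85018494e-03,  1.40981958e-03,
       -4.37923069e-04,  8.60528208e-05]), 'tau': array([ 2.02697513e-03, -6.13615894e+01, -2.58606774e+01,  6.93452102e-02,
        4.70125722e-02,  6.81243904e-06]), 'eef_pos': array([176.11097124, 599.48374408, 232.91804448]), 'tcp_rot': array([-3.14060770e+00, -1.26333895e-04,  2.85574823e+00]), 'ft_force': array([-0.38354496,  0.09998189,  0.34625336]), 'moment': array([0.0142154 , 0.00662615, 0.02181803]), 'grip_force': 0.0, 'opening': 0.9965529653739903}
```

View pics/top0.png

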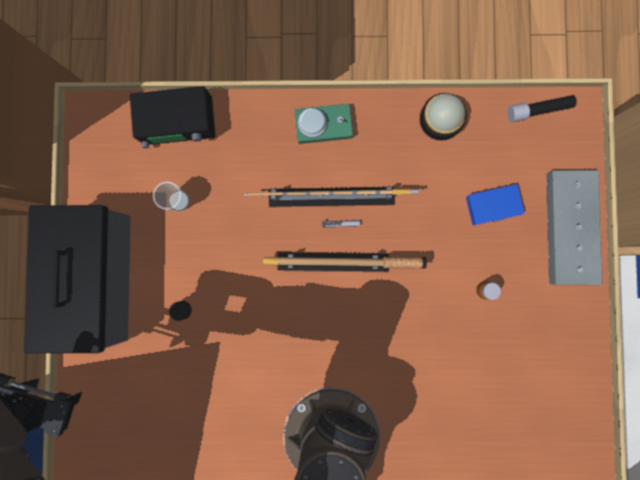

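View pics/side0.png

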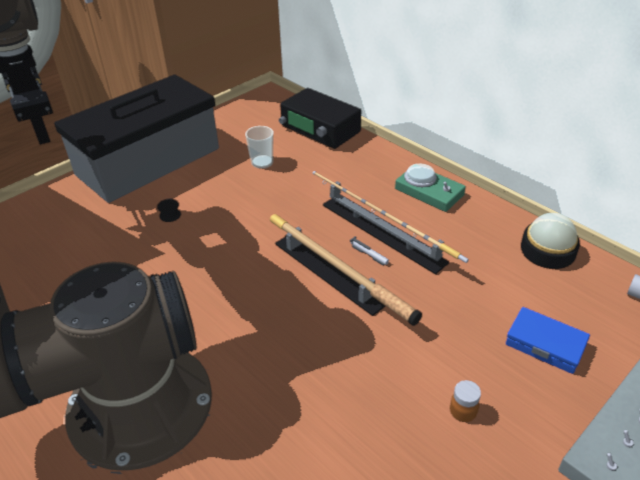

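The tip section is the farther rod. In the top view its thin end is at about (246,194) and its ferrule at (425,188). The butt is nearer the robot, at rows 255-265. I'll enlarge both views.

```bash
python3 - <<'E'
import cv2
a=cv2.imread("pics/top0.png")[170:215,238:434]; b=cv2.imread("pics/side0.png")[160:275,300:480]
cv2.imwrite("pics/topc.png",cv2.resize(a,None,fx=4,fy=4,interpolation=cv2.INTER_CUBIC))
cv2.imwrite("pics/sidec.png",cv2.resize(b,None,fx=4,fy=4,interpolation=cv2.INTER_CUBIC))
E
```

```text
(no output)
```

View pics/topc.png

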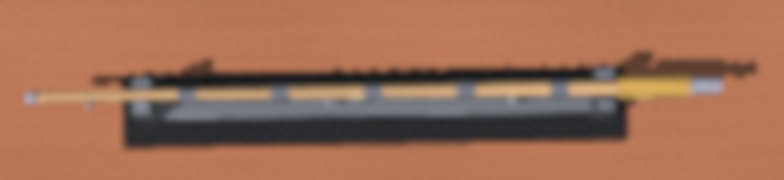

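View pics/sidec.png

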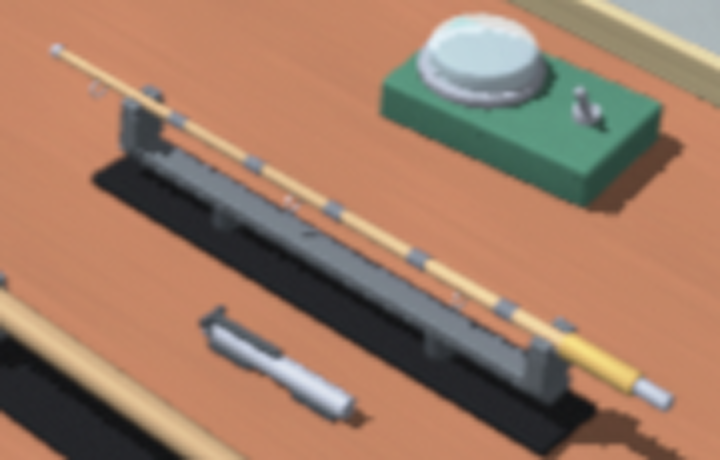

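Binding 5 (thin end) to binding 1 are at these crop pixels:
- **Top:** (187,95.5), (280,94), (372,92), (466,91), (559,89.5)
- **Side:** (176,119), (254,164), (333,211), (417,258), (506,308)

```bash
cat > h.py <<'E'
from cell import env
import numpy as np
def ray(n,uv):
    c=env.get_calibration(n);K=c["intrinsics"];T=c["cam_to_world"]
    p=np.linalg.inv(K)@[*uv,1]; return T[:3,3],T[:3,:3]@(p*[1,-1,-1])
def plane(n,uv,z):
    o,d=ray(n,uv); return o+d*(z-o[2])/d[2]
def tri(u,v):
    o1,a=ray("top",u);o2,b=ray("side",v)
    s=np.linalg.lstsq(np.c_[a,-b],o2-o1,rcond=None)[0]
    p,q=o1+a*s[0],o2+b*s[1]; return (p+q)/2,np.linalg.norm(p-q)
E
python3 - <<'E'
from h import *
np.set_printoptions(precision=1,suppress=True)
f=lambda c,r,x,y:((c+.5)/4-.5+x,(r+.5)/4-.5+y)
P=[]
for t,s in zip([(187,95.5),(280,94),(372,92),(466,91),(559,89.5)],[(176,119),(254,164),(333,211),(417,258),(506,308)]):
    u=f(*t,238,170);v=f(*s,300,160)
    p,g=tri(u,v);P.append(p);print(p,g,plane("top",u,62),plane("side",v,62))
d=P[0]-P[-1];print(d,np.degrees(np.arctan2(d[1],d[0])),np.mean(P,0))
for n,u in(("top",(168,192)),("top",(343,223))): print(plane(n,u,20))
E
```

```text
[634.5 120.8  62.4] 2.07636170668113 [635.3 120.1  62. ] [634.  121.8  62. ]
[635.6  60.5  61.8] 1.2576737504382838 [636.1  60.1  62. ] [634.9  60.7  62. ]
[636.8   1.4  60.6] 1.58685675185279 [637.1   0.8  62. ] [634.8   0.8  62. ]
[637.  -59.2  62.3] 1.4695677148319866 [637.6 -59.7  62. ] [636.7 -58.5  62. ]
[ 638.  -119.2   62.7] 0.5776983104730745 [ 638.3 -119.5   62. ] [ 638.4 -118.6   62. ]
[ -3.5 240.   -0.3] 90.83780238635934 [636.4   0.9  61.9]
[647.9 437.8  20. ]
[563.  -31.7  20. ]
```

Emit:
carry_out([
  [0,0,-0.06,0,0],
  [0,0,-0.1,0,0],
  [-0.646,-0.56,-0.1,-17.2,0],
  [-0.646,-0.56,-0.1,-17.2,0],
  [-0.646,-0.56,-0.1,-17.2,0],
  [-0.646,-0.56,-0.1,-17.2,0],
  [-0.646,-0.56,-0.1,-17.2,0],
  [-0.646,-0.56,-0.1,-17.2,0],
  [-0.646,-0.56,-0.1,-17.2,0],
  [-0.646,-0.56,-0.1,-17.2,0],
  [-0.646,-0.56,-0.1,-17.2,0],
  [-0.646,-0.56,-0.1,-17.2,0],
  [-0.646,-0.56,-0.1,-17.2,0],
  [-0.646,-0.56,-0.1,-17.2,0],
  [-0.646,-0.56,-0.1,-17.2,0],
  [-0.646,-0.56,-0.1,-17.2,0],
  [-0.646,-0.56,-0.1,-17.2,0],
  [-0.646,-0.56,-0.1,-17.2,0],
  [-0.646,-0.56,-0.1,-17.2,0],
  [-0.646,-0.56,-0.1,-17.2,0],
])

```text
t: 2.6
eef_pos: [637.9, -118.8, 333.9]
tcp_rot: [-3.142, 0.001, -3.126]
ft_force: [-0.9, -0.7, 0.8]
opening: 0.005
grip_force: 0.0
```

Emit:
carry_out([
  [0,0,0.06,0,0],
  [0,0,0.12,0,0],
  [0,0,0.17,0,0],
  [0,0,0.2,0,0],
  [0,0,0.22,0,0],
  [0,0,0.228,0,0],
  [0,0,0.228,0,0],
  [0,0,0.228,0,0],
  [0,0,0.228,0,0],
])

```text
t: 3.72
eef_pos: [638.4, -119.8, 106.3]
tcp_rot: [-3.141, 0.001, -3.127]
ft_force: [0.9, -0.4, 0.9]
opening: 0.004
grip_force: 0.0
```

```bash
python3 - <<'E'
from h import *
import cv2
A=[]
for n,(r,c) in (("top",(165,330)),("side",(160,370))):
    p,d=env.read_camera(n); a=p[r:r+100,c:c+130] if n=="top" else p[r:r+120,c:c+130]
    A.append(cv2.resize(a[:100,:,::-1],None,fx=3,fy=3,interpolation=cv2.INTER_CUBIC))
cv2.imwrite("pics/near.png",np.hstack(A)); s=env.state();print(s["eef_pos"],s["ft_force"],s["t"])
E
```

```text
[ 638.25338644 -119.7685858   106.0155899 ] [-0.81363958 -0.08752695 -0.45834769] 3.825
```

View pics/near.png

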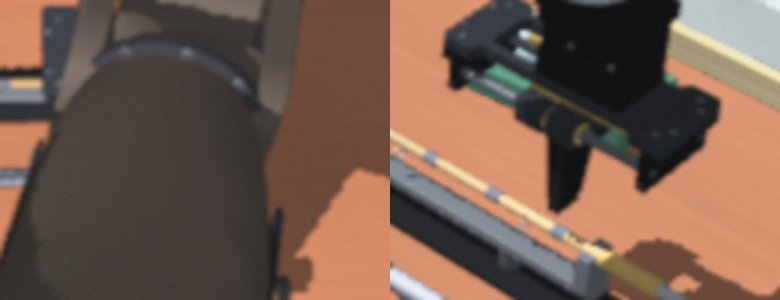

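The fingertip is right over binding 1, at (558,232) in the right half of the crop. I'll lower gently onto it.

Emit:
carry_out([
  [0,0,0.008,0,0],
  [0,0,0.014,0,0],
  [0,0,0.018,0,0],
  [0,0,0.02,0,0],
  [0,0,0.022,0,0],
  [0,0,0.024,0,0],
  [0,0,0.026,0,0],
  [0,0,0.026,0,0],
])

```text
t: 4.82
eef_pos: [638.2, -119.7, 79.5]
tcp_rot: [3.142, 0.0, -3.127]
ft_force: [-0.2, 0.2, 1.2]
opening: 0.008
grip_force: 1.0
```

```bash
cat > m.py <<'E'
from h import *
L=[]
for i in range(10):
    env.read_camera("side"); s=env.state(); L.append([*s["eef_pos"],*s["ft_force"]])
print(np.mean(L,0).round(2),np.std(L,0).round(2),s["t"])
E
python3 m.py
```

```text
[ 6.3816e+02 -1.1975e+02  7.9520e+01 -3.0000e-01 -2.6000e-01  2.3800e+00] [0.02 0.02 0.05 0.47 0.68 0.42] 5.325
```

Contact force is about 2 N, roughly 4 mm of give. I'll start the stroke along tool +y, following the taper down.

Emit:
carry_out([
  [0,0.006,0,0,0],
  [0,0.012,0.0001,0,0],
  [0,0.018,0.0001,0,0],
  [0,0.024,0.0002,0,0],
  [0,0.03,0.0002,0,0],
  [0,0.036,0.0002,0,0],
  [0,0.042,0.0003,0,0],
  [0,0.048,0.0003,0,0],
  [0,0.054,0.0003,0,0],
  [0,0.06,0.0004,0,0],
  [0,0.066,0.0004,0,0],
  [0,0.072,0.0005,0,0],
  [0,0.078,0.0005,0,0],
  [0,0.084,0.0005,0,0],
  [0,0.09,0.0006,0,0],
  [0,0.096,0.0006,0,0],
  [0,0.102,0.0006,0,0],
  [0,0.108,0.0007,0,0],
  [0,0.114,0.0007,0,0],
  [0,0.12,0.0008,0,0],
])

```text
t: 7.82
eef_pos: [636.4, 0.7, 78.6]
tcp_rot: [3.142, 0.0, -3.127]
ft_force: [-0.7, -1.3, 2.4]
opening: 0.006
grip_force: 1.0
```

```bash
python3 m.py
```

```text
[ 6.3634e+02  6.0000e-01  7.8610e+01 -5.0000e-02  1.3200e+00  1.6700e+00] [0.02 0.35 0.01 0.26 0.84 0.6 ] 8.325
```

Emit:
carry_out([
  [0,0.006,0,0,0],
  [0,0.012,0.0001,0,0],
  [0,0.018,0.0001,0,0],
  [0,0.024,0.0002,0,0],
  [0,0.03,0.0002,0,0],
  [0,0.036,0.0002,0,0],
  [0,0.042,0.0003,0,0],
  [0,0.048,0.0003,0,0],
  [0,0.054,0.0003,0,0],
  [0,0.06,0.0004,0,0],
  [0,0.066,0.0004,0,0],
  [0,0.072,0.0005,0,0],
  [0,0.078,0.0005,0,0],
  [0,0.084,0.0005,0,0],
  [0,0.09,0.0006,0,0],
  [0,0.096,0.0006,0,0],
  [0,0.102,0.0006,0,0],
  [0,0.108,0.0007,0,0],
  [0,0.115,0.0007,0,0],
  [0,0.122,0.0008,0,0],
])

```text
t: 10.82
eef_pos: [634.6, 122.7, 77.8]
tcp_rot: [3.141, 0.0, -3.127]
ft_force: [-0.2, -1.4, 1.3]
opening: 0.003
grip_force: 1.0
```

```bash
python3 m.py; python3 - <<'E'
from h import *
import cv2
p,d=env.read_camera("side"); cv2.imwrite("pics/end.png",cv2.resize(p[130:280,290:490,::-1],None,fx=4,fy=4,interpolation=cv2.INTER_CUBIC))
E
```

```text
[6.3460e+02 1.2264e+02 7.7840e+01 1.6000e-01 1.4300e+00 1.7200e+00] [0.03 0.42 0.01 0.28 0.77 0.54] 11.325
```

View pics/end.png

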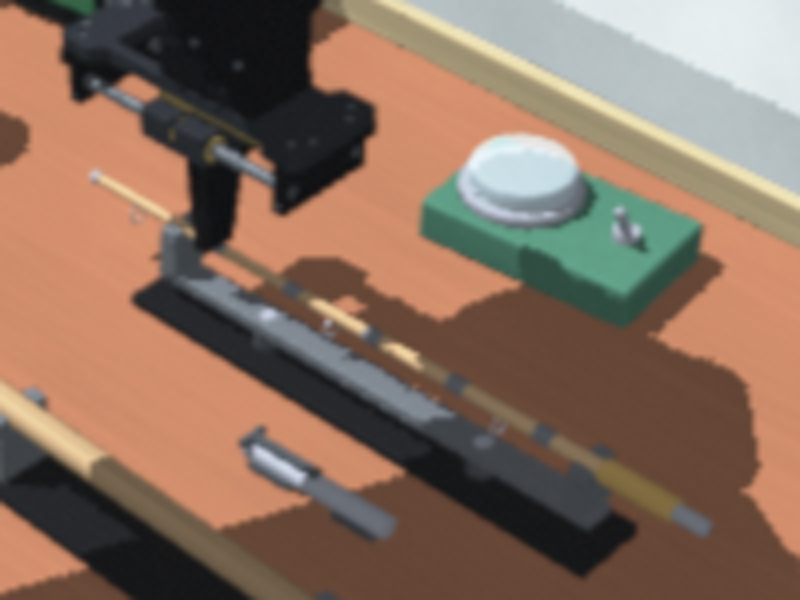

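The fingertip, at about (212,243), is on binding 5. The cradle is slightly depressed and the rod sits in both forks. I'll lift off slowly, straight up.

Emit:
carry_out([
  [0,0,-0.001,0,0],
  [0,0,-0.002,0,0],
  [0,0,-0.003,0,0],
  [0,0,-0.004,0,0],
  [0,0,-0.005,0,0],
  [0,0,-0.007,0,0],
  [0,0,-0.01,0,0],
  [0,0,-0.02,0,0],
  [0,0,-0.04,0,0],
  [0,0,-0.08,0,0],
  [0,0,-0.12,0,0],
  [0,0,-0.12,0,0],
  [0,0,-0.12,0,0],
  [0,0,-0.12,0,0],
])

```text
t: 13.12
eef_pos: [634.2, 122.2, 196.7]
tcp_rot: [-3.142, -0.002, -3.127]
ft_force: [0.5, 0.2, -0.5]
opening: 0.007
grip_force: 0.0
```

```bash
python3 - <<'E'
from h import *
import cv2
p,d=env.read_camera("side"); cv2.imwrite("pics/after.png",cv2.resize(p[150:275,300:480,::-1],None,fx=4,fy=4,interpolation=cv2.INTER_CUBIC))
E
```

```text
(no output)
```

View pics/after.png

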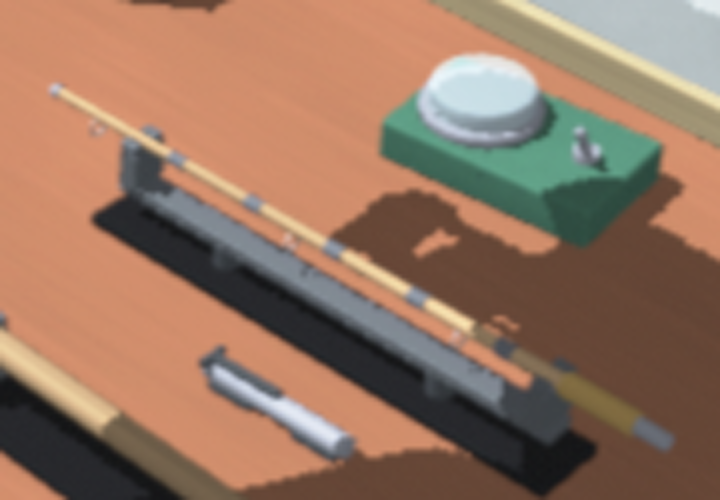

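The rod is back at its starting pixels (tip (55,90), the same spot after the 40-pixel crop shift). It lies in both forks with the cradle risen.

```bash
python3 -c "
from cell import env
print(env.job_done())"
```

```text
the job is handed in; nothing more can be done
None
```

I stroked the rod tip from binding 1 to binding 5 with a light touch (about 2 N when checked at the start, middle and end) and lifted off; the last picture shows it lying in both forks with the cradle risen, and I handed the job in, though no verdict came back.

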